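# Lock the levelling screw of a stirrer platform

## Task

Lock the setting of the levelling screw on the stirrer's platform. First fit the loose anti-turn cap fully down over the wing head of the screw, with its arm lying beside the upright stop pin; it holds the screw and stays on. Then swing the handle of the jam nut clockwise (seen from above) until the nut seats and pull it firmly tight, with about 15 N at the handle and never over 20, not letting the screw turn nor disturbing the glassware and mortar; then let go.

Things in the scene. Friction and masses are not known exactly. Their poses are not given: they have to be found in the camera images.
- platform: Fixed aluminium platform, top 24 mm above the bench; origin on the bench under the levelling screw. Its x points away from a white stirrer standing on it (75 mm high, 140 wide, its face 70 mm from the screw axis at x = -70 mm); y to the left of x. Stop pin on its -y side; the jam nut's handle swings on its +y and then +x side. Position and yaw vary.
- wing_top (a point): Middle of the top ridge of the screw's wing head, 68 mm above the bench, on the vertical screw axis. The wing is a steel bar 40 mm long along this point's x and 8 mm thick (y), 48 to 68 mm above the bench, its top 4 mm sloping to a ridge. At the start +x points to the stop pin's side (platform -y).
- screw (a joint): Turning of the levelling screw from its setting, rad: 0 at the start, positive clockwise from above. Must stay within 0.31 (a twentieth of a turn). Unless the cap holds it, the screw turns under 0.22 N m.
- stop_pin: Fixed upright steel pin, 10 mm thick, from the platform's top (its origin) to 76 mm above the bench, 66 mm from the screw axis along the wing's x and 13.5 mm off the wing's centre line on its clockwise side (towards the stirrer). With the cap on, the cap's arm lies beside it with about 3.5 mm of play and bears on it when the nut is tightened.
- cap: Loose grey plastic cap, 0.12 kg, upright on the bench; origin: centre of its underside, x along its arm. Block 58 (x) x 22 x 24 mm high; slot in its underside 46 (x) x 10 mm, 18 deep, goes over the wing. Grip fin on top 34 (x) x 12 mm, 24 to 56 mm above the origin. Arm 10 mm wide, 6 to 18 mm above the origin, to x = 83 mm. Fully on, its underside is 50 mm above the bench, its x along the wing's x.
- cap_socket (a point): Centre of the roof of the cap's slot, 18 mm above the cap's origin; meets wing_top when the cap is fully down.
- cap_tip (a point): End of the cap's arm, 83 mm from the cap's origin along its x.
- handle_top (a point): Top of the jam nut's upright black handle: a post 14 mm thick, 41 to 105 mm above the bench, on a lever 75 mm from the screw axis; tightens clockwise. Runs with 1.6 N for 0.5 to 1.2 rad to a seat that varies unseen; then (cap on) the screw takes up the cap's play (0.12 rad, 3 N) and the nut bites: moves from 9.5 N, rising to 17 N over 0.07 rad, then rigid. Tight from 12 N; over 20 N is too much.
- mortar: White ceramic mortar bowl, 100 mm across, 55 mm high, origin under its centre: leave alone.
- reagent: Glass reagent bottle with a blue cap, 56 mm across, 100 mm high, origin under its centre: leave alone.
- jar: Small glass jar, 44 mm across, 50 mm high, origin under its centre: leave alone.
Things that resemble listed ones, but are neither listed nor needed, are in the scene too. Of the things that look like the cap, take the one that is nearest to the robot's base at the start.

How it is judged:
By the outcome, as a careful person would: the job done as asked, in the order asked, and still so for the second after the job is handed in, with the robot touching nothing.
It also fails if it takes over 67 s, if anything falls off the work surface, if the arm or the gripper's body presses on something with over 40 N, if the wrist force passes 120 N, or if a joint passes its speed limit or range.

## Robot

A 6-joint arm with a two-finger parallel gripper is mounted at the origin on the work surface. World frame = base frame: x ahead of the robot, y to its left, z up, the work surface at z = 0. Lengths are in m, angles in rad, forces in N, time in s.
With the tool pointing down it reaches from about 0.4 to 0.825 m from the base axis. Payload 7 kg.
Tool frame: the origin (TCP) lies on the mounting face of the last link; the fingertips stand arm.tcp_to_tips ahead of it and the grasp point (between the pads) lies 159 mm ahead of it (arm.tcp_to_tips is the distance from the TCP to the fingertips, in m); z points along the fingers, y is the direction in which the jaws open and shut (so a half turn about z gives the same grasp; the last joint's range is limited). The gripper opens to 88 mm and grips with 3 to 60 N. Pads are 19 mm wide; open, the fingers measure 130 mm over their backs; the gripper's body (78 mm by 193 mm) begins 47 mm behind the grasp point.
Start: joints at [-0.918, 0.359, 0.012, 0, -1.224, -0.288], TCP at [0.241, -0.631, 0.405] pointing down, gripper open.
Joint ranges: [-3.07, 3.07], [-1.43, 2.12], [-1.02, 1.25], [-3.03, 1.67], [-3.05, -0], [-3.03, 3.03]. Speed limits (rad/s): [2.39, 2.39, 3.01, 3.14, 3.14, 3.14].

## Interface

Orientations are given as [roll, pitch, yaw] about the fixed x, y, z axes, in that order (R = Rz(yaw) Ry(pitch) Rx(roll)).
In Python, from station import arm, cams, job_done, finder gives the robot as it stands.
- The arm moves only by the tool play_rows, never from a script. Its argument "targets" is a list that holds one entry, the list of rows, each a list of 4 numbers: the shift along the tool's x, y, z in m, then the turn about the tool's z in degrees. A call has 1 to 5 rows; each row is the pose to reach, as a shift and turn from the pose commanded when the call began, along the tool's axes at that moment; what a row does not reach only later rows make up. A row lasts 1/8 s, in which the tool goes at most 62.5 mm and 10.7 degrees, less where a joint would pass 70% of its speed; a pose out of reach is approached as far as the arm can. A call with a gripper value outside its range is refused whole. "grip" is the closure in counts, from 0 (fully open) to 255 (shut), set as the call begins (left out, the last holds). The fingers move at their own pace and stop on an object; "newtons" is the grip in N (left out, the last holds). Time passes only in rows, so rows that repeat a pose let the fingers close. It gives the time, the measured TCP pose, the force and the opening at its end, in the units of the state.
- arm.get_state(): the state, without advancing time (a new reading comes with each control period).
- cams.grab_frame(name): name is "scene" or "top" or "wrist"; returns (picture, depth): 420x560x3 uint8, red, green, blue; 420x560 float32, m along the optical axis (not along the pixel's ray), 0 where there is no reading.
- cams.camera_params(name): a dict with "intrinsics" (3x3 intrinsics, pixels), "position" and "attitude" of the camera in the world. Camera axes: x right, y down, z forward; pixel columns grow to the right and rows downward; lengths in m; the calibration is good to about 2 mm. A picture is of the moment at which its call begins: read the wrist's pose just before it. camera_params takes no time and is no camera call; for the wrist camera it gives the pose at the moment of the call.
- job_done(): hands the job in, once; it reports no verdict.
Trained networks look in the newest picture that a camera, given by its name, has taken for a name from the list of things; names that differ only in an ending like _2 or _b are one class to them, and where a whole thing is asked for, a point or a joint stands for the part that bears it (a point fixed in the world has none). Each returns a list of dicts, best first, with "score" (0 to 1); they miss things now and then, are a little off and sometimes report something else, mostly with a low value. They report only what shows in the picture. A call takes as long as a camera call. They do not tell look-alikes from the thing itself.
- finder.find_in(camera, query): "xyz" ([x, y, z] in m, in world coordinates, good to about 4 mm: the middle of the surface that is visible of it).
- finder.masks_of(camera, query): "mask" (420x560 bool, what is visible of it).
The state is a dict: "t": time; "q": joint angles; "qd": joint speeds; "joint_efforts": joint torques, N m; "eef_pos": TCP position; "ee_rot": TCP orientation; "force": force on the tool from outside, world axes, zero at the start; "moment": the same for the moment, N m; "width": finger opening in m.
Only numpy, scipy, OpenCV 4.12 (cv2) and the standard library are available. Lean on these libraries where they do the work, as an engineer would, in place of code of your own. Each camera call takes 0.05 s, during which the arm holds its last target. There are 200 camera calls.

## Working session

There is one attempt and no reset: what is moved stays moved. The work goes in short steps, Python scripts to look and compute and a tool call to move; the robot and the scene stay as the last step left them, time stands still between calls to the robot, and variables do not carry over. Pictures are saved under pics/ and viewed, about 8 in all and at most 12, crops included, and the job is handed in when it is done.

Besides the shell and the picture viewer there is one more tool, called as name([rows], argument=value, ...), one row to a line, values as JSON. play_rows: Moves the arm, as the interface text tells. Its arguments: {"type":"object","properties":{"targets":{"type":"array","items":{"type":"array","items":{"type":"array","items":{"type":"number"}}}},"grip":{"type":"number"},"newtons":{"type":"number"}},"required":["targets"]}

```bash
ls; mkdir -p pics; cat > h.py <<'E'
import numpy as np, cv2, sys
from station import arm, cams, job_done, finder
from scipy.spatial.transform import Rotation as Ro
np.set_printoptions(precision=4, suppress=True)
def att(p):
    a=np.array(p["attitude"],float)
    if a.shape==(3,3): return a
    return Ro.from_euler("xyz",a).as_matrix() if a.size==3 else Ro.from_quat(a).as_matrix()
def cloud(d,p):
    K=np.array(p["intrinsics"]);v,u=np.mgrid[:d.shape[0],:d.shape[1]]
    c=np.stack([(u-K[0,2])/K[0,0]*d,(v-K[1,2])/K[1,1]*d,d],-1)
    w=c@att(p).T+np.array(p["position"]); w[d<=0]=np.nan
    return w
def proj(X,p):
    K=np.array(p["intrinsics"]);c=(np.atleast_2d(X)-np.array(p["position"]))@att(p)
    return np.c_[c[:,0]/c[:,2]*K[0,0]+K[0,2],c[:,1]/c[:,2]*K[1,1]+K[1,2]]
def save(n,im): cv2.imwrite("pics/"+n,im[...,::-1])
E
python3 - <<'E'
from h import *
print(arm.get_state(), arm.tcp_to_tips)
for c in ("scene","top"):
    im,d=cams.grab_frame(c);p=cams.camera_params(c);print(c,p)
    save(c+"0.png",im);np.save("pics/%s0.npy"%c,cloud(d,p));np.save("pics/%s0im.npy"%c,im)
    for q in ("cap","stop_pin","wing_top","handle_top","platform","cap_tip","mortar","reagent","jar"):
        for r in finder.find_in(c,q)[:4]:
            x=np.array(r["xyz"]);print(c,q,round(r["score"],2),x,proj(x,p)[0].round())
E
```

```text
pics
{'t': 0.0, 'q': array([-0.9179,  0.3594,  0.011 , -0.0003, -1.2241, -0.2881]), 'qd': array([ 0.0008, -0.0005,  0.0003,  0.0001,  0.0009,  0.0007]), 'joint_efforts': array([ -0.0002, -58.2716,  29.3034,   6.9965,   0.0069,  -0.0002]), 'eef_pos': array([ 0.2407, -0.6304,  0.4037]), 'ee_rot': array([ 3.1399, -0.0002, -2.7769]), 'force': array([-0.0919,  0.2482,  0.0036]), 'moment': array([-0.0222,  0.0097,  0.032 ]), 'width': 0.0879419791668794} 0.1781
scene {'intrinsics': array([[387.2354,   0.    , 277.4243],
       [  0.    , 387.2354, 208.9885],
       [  0.    ,   0.    ,   1.    ]]), 'position': array([ 0.9111, -0.4458,  0.9227]), 'attitude': array([-2.576 , -0.0093,  0.6764])}
scene cap 0.69 [ 0.4718 -0.3172  0.027 ] [168. 275.]
scene cap 0.64 [ 0.5747 -0.4216  0.0235] [165. 335.]
scene cap 0.56 [ 0.4778 -0.5058  0.0252] [108. 337.]
scene stop_pin 0.59 [0.5424 0.0166 0.0524] [275. 197.]
scene wing_top 0.68 [0.5677 0.1165 0.0472] [304. 180.]
scene wing_top 0.41 [ 0.466  -0.3167  0.0263] [166. 273.]
scene wing_top 0.23 [0.7836 0.0014 0.0697] [348. 248.]
scene handle_top 0.69 [
[... 851 characters left out ...]
4] [443. 265.]
top cap 0.63 [ 0.5752 -0.4122  0.0235] [410. 225.]
top cap 0.53 [ 0.4636 -0.3129  0.0195] [374. 264.]
top wing_top 0.8 [0.5565 0.1037 0.0431] [225. 228.]
top wing_top 0.28 [ 0.6848 -0.2746  0.05  ] [363. 184.]
top handle_top 0.6 [0.572  0.1221 0.0356] [219. 222.]
top platform 0.71 [0.4726 0.0789 0.0184] [235. 258.]
top cap_tip 0.81 [ 0.4575 -0.5037  0.0233] [443. 268.]
top cap_tip 0.79 [ 0.4624 -0.3086  0.0257] [373. 265.]
top cap_tip 0.7 [ 0.5693 -0.4173  0.0254] [412. 227.]
top cap_tip 0.43 [0.6325 0.3768 0.0279] [129. 199.]
top mortar 0.58 [0.6331 0.3779 0.0295] [129. 199.]
top reagent 0.9 [0.774  0.011  0.0731] [261. 148.]
top jar 0.54 [ 0.6815 -0.2728  0.0521] [363. 185.]
```

```bash
python3 - <<'E'
from h import *
a=np.load("pics/scene0im.npy");b=np.load("pics/top0im.npy")
top=cv2.resize(b[90:330,90:490],(800,480),interpolation=cv2.INTER_CUBIC)
save("topc.png",top)
save("scenec.png",cv2.resize(a[110:375,60:400],(768,600),interpolation=cv2.INTER_CUBIC))
E
```

```text
(no output)
```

View pics/topc.png

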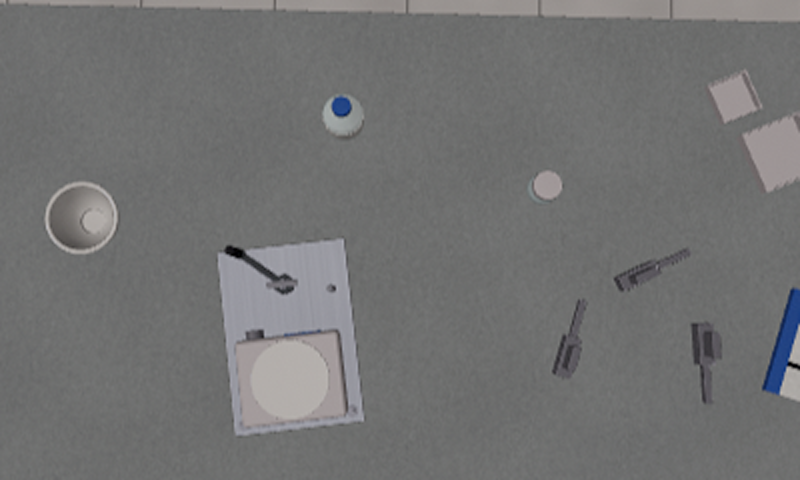

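View pics/scenec.png

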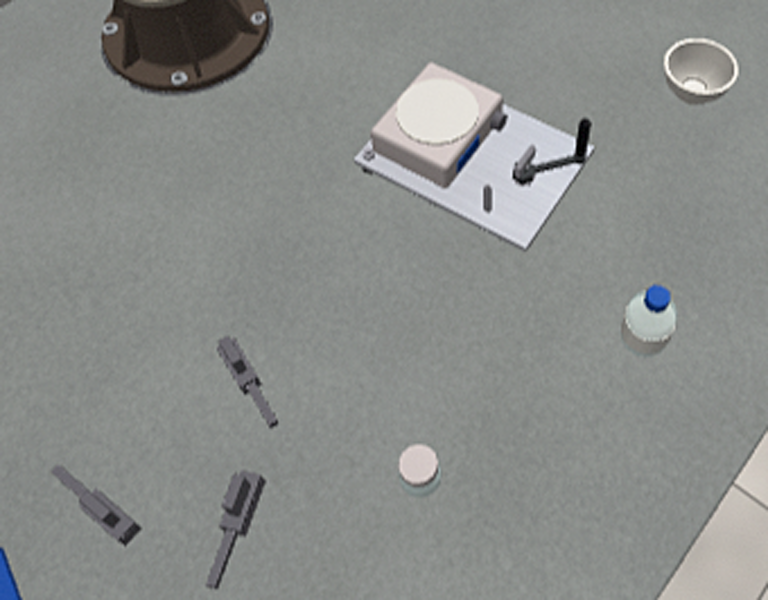

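Top crop: stirrer platform with screw at about (285,283), stop pin (331,287), handle (232,250), bottle, jar, mortar. There are three cap look-alikes at crop (570,340), (640,275) and (706,340), in full top px (374,264), (410,225) and (443,265). They lie about 0.56, 0.71 and 0.69 m from the base, so I choose (374,264), the nearest. I'll measure it before checking it close up.

```bash
cat >> h.py <<'E'
def axis(P):
    m=P[:,:2].mean(0);c=P[:,:2]-m;w,v=np.linalg.eigh(c.T@c);return m,v[:,1]
def rel(st,X):  # world shift -> tool axes, st state
    R=Ro.from_euler("xyz",st["ee_rot"]).as_matrix();return R.T@(np.array(X)-st["eef_pos"])
E
python3 - <<'E'
from h import *
for c in ("top","scene"):
    W=np.load("pics/%s0.npy"%c)
    def near(x,y,r,z0,z1):
        m=(np.hypot(W[...,0]-x,W[...,1]-y)<r)&(W[...,2]>z0)&(W[...,2]<z1);return W[m]
    print(c,"bench z",np.nanmedian(near(.6,-.1,.05,-.05,.05)[:,2]))
    for x,y in((.464,-.313),(.575,-.415),(.465,-.503)):
        P=near(x,y,.09,.008,.09);m,v=axis(P);F=near(x,y,.09,.045,.09)
        ta=(P[:,:2]-m)@v;far=P[np.argmax(abs(ta))]
        print(" cap",len(P),m,"maxz",P[:,2].max(),"ext",ta.min(),ta.max(),"v",v,"fin",len(F),F.mean(0) if len(F) else'', "r",np.hypot(*m), "far",far)
    P=near(.55,.10,.16,.012,.032);print(" plat",len(P),np.median(P[:,2]))
    m8=P[:,:2].astype(np.float32);print(cv2.minAreaRect(m8))
    print(" pin",near(.543,.018,.025,.035,.09).mean(0),near(.543,.018,.025,.035,.09)[:,2].max())
    H=near(.6,.16,.07,.07,.13);print(" handle",len(H),H.mean(0),H[:,2].max())
    H=near(.556,.1,.03,.055,.08);print(" wing",len(H),H.mean(0),axis(H) if len(H)>3 else '')
E
```

```text
top bench z -2.78189473379431e-06
 cap 287 [ 0.4683 -0.3122] maxz 0.060687839380927144 ext -0.06659580547411846 0.0446752164742459 v [-0.9527  0.304 ] fin 66 [ 0.4523 -0.3092  0.0545] r 0.5628131943003171 far [ 0.5318 -0.3324  0.0164]
 cap 248 [ 0.5737 -0.4201] maxz 0.06350909583444908 ext -0.07095742429862173 0.040439870142284985 v [-0.4329  0.9014] fin 62 [ 0.5674 -0.4089  0.0552] r 0.7110433251895448 far [ 0.6057 -0.4834  0.0164]
 cap 343 [ 0.4585 -0.5017] maxz 0.059789927066725035 ext -0.04354582805300994 0.0670271110537567 v [-0.9959 -0.0907] fin 69 [ 0.4734 -0.5028  0.0546] r 0.6797056810696754 far [ 0.3915 -0.5046  0.0082]
 plat 2866 0.023968514204821267
((0.5038668513298035, 0.08239413052797318), (0.1926232874393463, 0.1801464557647705), 7.815812110900879)
 pin [0.5401 0.0193 0.0659] 0.07695235509903697
 handle 35 [0.5854 0.1483 0.0979] 0.10993249582603004
 wing 43 [0.5446 0.0895 0.0659] (array([0.5446, 0.0895]), array([-0.1792,  0.9838]))
scene bench z 0.00016028850481075718
 cap 310 [ 0.474 -0.318] maxz 0.05917925646007227 ext -0.061745628592042995 0.05153050741625874 v [-0.9634  0.2679] fin 73 [ 0.455  -0.3126  0.0551] r 0.5707546810984905 far [ 0.5333 -0.3351  0.0139]
 cap 494 [ 0.5789 -0.4274] maxz 0.058759408863069074 ext -0.06427504579051933 0.10228442809497337 v [-0.3984  0.9172] fin 106 [ 0.5699 -0.4127  0.0551] r 0.7195703924063731 far [ 0.5313 -0.3366  0.0135]
 cap 388 [ 0.4667 -0.5058] maxz 0.06019327773008065 ext -0.038086884653681694 0.07490222211986816 v [-0.9985 -0.0543] fin 99 [ 0.4766 -0.5055  0.0553] r 0.688181545400045 far [ 0.3917 -0.5073  0.0173]
 plat 2248 0.023845152854846174
((0.508480966091156, 0.08193866908550262), (0.18634651601314545, 0.18383540213108063), 7.166415214538574)
 pin [0.5429 0.0176 0.0563] 0.07622596027926376
 handle 55 [0.5882 0.1463 0.0922] 0.10726808811093669
 wing 41 [0.5465 0.0892 0.0635] (array([0.5465, 0.0892]), array([-0.153 ,  0.9882]))
```

play_rows([
  [[-0.063,0.044,0.01,-10],[-0.126,0.088,0.02,-20],[-0.19,0.132,0.03,-31],[-0.25,0.177,0.03,-42],[-0.3,0.22,0.03,-53]],
])

```text
t: 1.62
eef_pos: [0.4122, -0.3691, 0.3761]
ee_rot: [-3.141, -0.0, -1.859]
force: [0.4, -0.1, 0.9]
width: 0.0879
```

play_rows([
  [[0,0,0,-10],[0,0,0,-21],[0,0,0,-32],[0,0,0,-42],[0,0,0,-53]],
])

```text
t: 2.25
eef_pos: [0.4114, -0.3708, 0.3762]
ee_rot: [-3.141, -0.0, -0.938]
force: [0.7, -0.3, -0.3]
width: 0.0875
```

play_rows([
  [[0,0,0,-10],[0,0,0,-20],[0,0,0,-30],[0,0,0,-36.5]],
])

```text
t: 2.75
eef_pos: [0.4113, -0.3708, 0.3762]
ee_rot: [3.142, -0.0, -0.303]
force: [-0.3, -0.4, -0.1]
width: 0.0876
```

```bash
python3 - <<'E'
from h import *
s=arm.get_state();print(s["t"],s["q"],s["eef_pos"],s["ee_rot"])
p=cams.camera_params("wrist");im,d=cams.grab_frame("wrist");print(p)
save("w1.png",im);W=cloud(d,p)
R=Ro.from_euler("xyz",s["ee_rot"]).as_matrix()
print("cam in tool",R.T@(np.array(p["position"])-s["eef_pos"]))
m=(np.hypot(W[...,0]-.464,W[...,1]+.313)<.1)&(W[...,2]>.008);P=W[m]
print(len(P));F=P[P[:,2]>.045];
if len(F):
    print("fin",F.mean(0),F[:,2].max(),cv2.minAreaRect(F[:,:2].astype(np.float32)))
    print("all",axis(P))
for r in finder.find_in("wrist","cap")+finder.find_in("wrist","cap_tip"): print(r["score"],r["xyz"])
E
```

```text
2.75 [-0.38    0.1812 -0.2996  0.     -1.0898  1.6477] [ 0.4113 -0.3708  0.3762] [ 3.1415 -0.0002 -0.303 ]
{'intrinsics': array([[326.3741,   0.    , 276.1155],
       [  0.    , 326.3741, 203.2327],
       [  0.    ,   0.    ,   1.    ]]), 'position': array([ 0.4839, -0.3933,  0.3565]), 'attitude': array([ 2.8546,  0.0001, -1.8735])}
cam in tool [ 0.076  -0.0002  0.0197]
57509
fin [ 0.4423 -0.3556  0.2898] 0.31540568939033226 ((0.4321011006832123, -0.34914249181747437), (0.11171972006559372, 0.05095648393034935), 72.47975158691406)
all (array([ 0.4432, -0.3546]), array([0.3303, 0.9439]))
0.93 [0.4667, -0.3168, 0.0241]
0.62 [0.4675, -0.4983, 0.0225]
0.93 [0.4633, -0.3184, 0.0223]
0.86 [0.5587, -0.4032, 0.0228]
0.81 [0.4657, -0.5035, 0.0238]
```

View pics/w1.png

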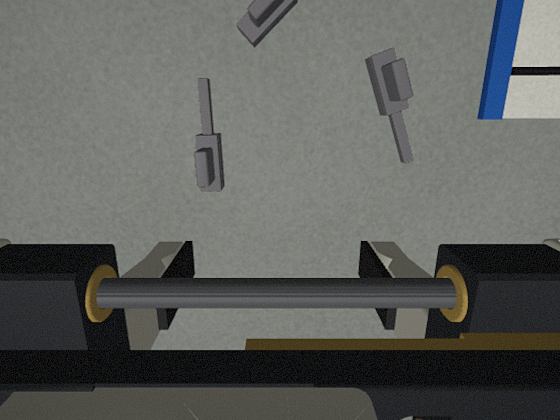

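The wrist view shows the chosen cap at (207,160), with its arm pointing up the picture and the fin on the block. The two look-alikes, at (400,100) and (265,15), are farther from the base. The choice is confirmed.

```bash
cat >> h.py <<'E'
def capfit(W,x,y):
    m=(np.hypot(W[...,0]-x,W[...,1]-y)<.1)&(W[...,2]>.006)&(W[...,2]<.075);P=W[m]
    F=P[P[:,2]>.05];A=P[(P[:,2]>.012)&(P[:,2]<.02)]
    fr=cv2.minAreaRect(F[:,:2].astype(np.float32))
    d=np.hypot(A[:,0]-fr[0][0],A[:,1]-fr[0][1]);A=A[(d>.04)]
    am=A[:,:2].mean(0) if len(A) else None
    print("fin",len(F),np.median(F[:,2]),fr,"arm",len(A),am)
    if am is not None:
        v=am-np.array(fr[0]);print(" yaw fin->arm",np.arctan2(v[1],v[0]), "arm axis",axis(A)[1],"far",d.max())
E
python3 - <<'E'
from h import *
s=arm.get_state()
p=cams.camera_params("wrist");im,d=cams.grab_frame("wrist");W=cloud(d,p)
capfit(W,.464,-.313)
W=np.load("pics/top0.npy");capfit(W,.464,-.313)
W=np.load("pics/scene0.npy");capfit(W,.464,-.313)
E
```

```text
fin 501 0.056020526793243375 ((0.4514225125312805, -0.3103956878185272), (0.012575648725032806, 0.03432702273130417), 73.58467864990234) arm 497 [ 0.5106 -0.3278]
 yaw fin->arm -0.28524115683923457 arm axis [-0.9623  0.2718] far 0.08270617732953263
fin 59 0.055546441806864966 ((0.45213431119918823, -0.3098505139350891), (0.012319204397499561, 0.0334818996489048), 74.54344940185547) arm 55 [ 0.5112 -0.3266]
 yaw fin->arm -0.27613907030283075 arm axis [-0.9574  0.2886] far 0.08274775400564588
fin 65 0.05624274419699837 ((0.45277246832847595, -0.31193816661834717), (0.011503832414746284, 0.03327420726418495), 74.10592651367188) arm 62 [ 0.5135 -0.3294]
 yaw fin->arm -0.27995155466822075 arm axis [-0.9674  0.2533] far 0.08378176464550051
```

play_rows([
  [[0.0206,-0.0697,0.03,-1.15],[0.0206,-0.0697,0.08,-1.15],[0.0206,-0.0697,0.13,-1.15],[0.0206,-0.0697,0.165,-1.15],[0.0206,-0.0697,0.171,-1.15]],
])

```text
t: 3.58
eef_pos: [0.4513, -0.3103, 0.2029]
ee_rot: [3.142, 0.005, -0.289]
force: [-0.2, -0.1, 0.7]
width: 0.0873
```

play_rows([
  [[0,0,0,0],[0,0,0,0],[0,0,0,0],[0,0,0,0],[0,0,0,0]],
], grip=255, newtons=30)

```text
t: 4.2
eef_pos: [0.4521, -0.3107, 0.2054]
ee_rot: [-3.142, -0.001, -0.288]
force: [-0.6, 0.5, 0.0]
width: 0.0432
```

play_rows([
  [[0,0,0,0],[0,0,0,0],[0,0,-0.02,0],[0,0,-0.08,0],[0,0,-0.14,0]],
])

```text
t: 4.82
eef_pos: [0.4518, -0.3105, 0.3461]
ee_rot: [3.142, 0.002, -0.288]
force: [0.9, -1.6, -0.2]
width: 0.0117
```

```bash
python3 - <<'E'
from h import *
p=cams.camera_params("wrist");im,d=cams.grab_frame("wrist");s=arm.get_state();print(s["width"],s["force"],s["eef_pos"],s["ee_rot"])
W=cloud(d,p);save("w2.png",im)
m=(np.hypot(W[...,0]-.4518,W[...,1]+.3104)<.1)&(W[...,2]<.075)&(W[...,2]>.008);print(m.sum())
if m.sum()>20: capfit(W,.4518,-.3104)
for r in finder.find_in("wrist","cap"): print(r["score"],r["xyz"])
print(arm.get_state()["width"])
E
```

```text
0.011502704945350273 [ 2.773  -1.7117  7.508 ] [ 0.4537 -0.3116  0.3552] [ 3.1391 -0.0103 -0.2858]
0
0.81 [0.4775, -0.3132, 0.1434]
0.8 [0.469, -0.4965, 0.0241]
0.63 [0.5586, -0.4068, 0.0274]
0.011399852845872537
```

View pics/w2.png

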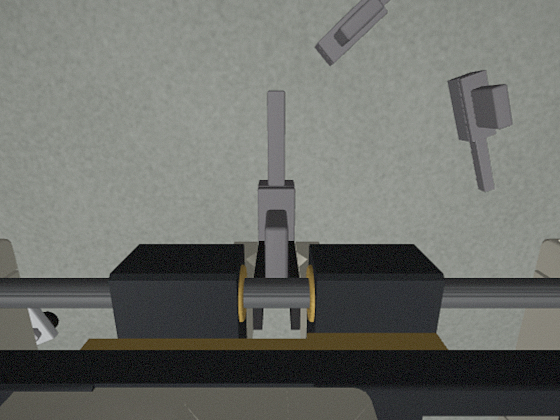

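The wrist view shows the cap in the grip: the arm runs up from (277,180) to (277,95), centred between the pads. I'm moving to a viewing place near the screw.

play_rows([
  [[0.0,-0.05,0,10],[0.0,-0.11,0,20],[0.001,-0.17,0,30],[0.002,-0.23,0,40],[0.002,-0.28,0,50]],
])

```text
t: 5.55
eef_pos: [0.5326, -0.045, 0.3448]
ee_rot: [-3.142, 0.0, -1.142]
force: [0.5, 0.0, -1.2]
width: 0.0114
```

play_rows([
  [[-0.045,-0.038,0,5],[-0.09,-0.077,0,10],[-0.13,-0.112,0,15],[-0.166,-0.142,0,16.3],[-0.166,-0.142,0,16.3]],
])

```text
t: 6.18
eef_pos: [0.5918, 0.1666, 0.3439]
ee_rot: [3.141, -0.0, -1.418]
force: [-0.1, -0.6, -1.3]
width: 0.0115
```

play_rows([
  [[0,0,0,0],[0,0,0,0]],
])

```text
t: 6.42
eef_pos: [0.591, 0.1626, 0.3449]
ee_rot: [3.141, -0.0, -1.421]
force: [0.1, 0.8, -1.4]
width: 0.0112
```

```bash
python3 - <<'E'
from h import *
s=arm.get_state();p=cams.camera_params("wrist");im,d=cams.grab_frame("wrist");print(s["width"],s["force"],s["eef_pos"],s["ee_rot"],s["q"])
W=cloud(d,p);save("w3.png",im);np.save("pics/w3.npy",W)
R=Ro.from_euler("xyz",s["ee_rot"]).as_matrix();T=(W-s["eef_pos"])@R;np.save("pics/w3T.npy",T)
# held cap: points near the tool axis in y, z .14-.22
m=(abs(T[...,1])<.02)&(T[...,2]>.13)&(T[...,2]<.215)&(T[...,0]>.0)&(T[...,0]<.12);P=T[m]
for a in np.arange(.01,.1,.01):
    q=P[(P[:,0]>=a)&(P[:,0]<a+.01)]
    if len(q)>5:print("x",round(a,3),len(q),"z",np.percentile(q[:,2],[5,50,95]),"y",q[:,1].min(),q[:,1].max())
print("tipx",P[:,0].max())
for q in("wing_top","stop_pin","handle_top"):
    for r in finder.find_in("wrist",q)[:2]:
        x=np.array(r["xyz"]);print(q,round(r["score"],2),x,proj(x,p)[0])
E
```

```text
0.011171573341083414 [ 0.079   0.8436 -1.3872] [0.591  0.1626 0.3449] [ 3.1412 -0.0001 -1.4212] [ 0.5867  0.3018 -0.2131 -0.0001 -1.0563 -0.4371]
x 0.01 1746 z [0.1419 0.1718 0.2038] y -0.01982163000959864 0.01991686883316308
x 0.02 629 z [0.2024 0.2033 0.2044] y -0.0102823786343699 0.011629496096085582
x 0.03 430 z [0.2028 0.2091 0.2117] y -0.010266018372887438 0.011562722953541162
x 0.04 292 z [0.2083 0.2093 0.2103] y -0.0043565772417496615 0.005637234552010424
x 0.05 307 z [0.2082 0.2093 0.2104] y -0.004287192393050108 0.005591975974613246
x 0.06 322 z [0.2081 0.2092 0.2103] y -0.004227379681866118 0.005535594201196073
x 0.07 340 z [0.208  0.2091 0.2104] y -0.0041566381371934795 0.005438383886718428
x 0.08 161 z [0.208  0.2091 0.2104] y -0.004090162603249746 0.0053681627723016065
tipx 0.08451333072139666
wing_top 0.84 [0.5469 0.0994 0.0437] [338.2152 131.8607]
stop_pin 0.71 [0.5464 0.0221 0.0607] [364.652   26.5941]
stop_pin 0.3 [0.7678 0.0352 0.0342] [77.8477  6.1034]
handle_top 0.59 [0.5448 0.0211 0.0578] [366.0526  26.3914]
```

View pics/w3.png

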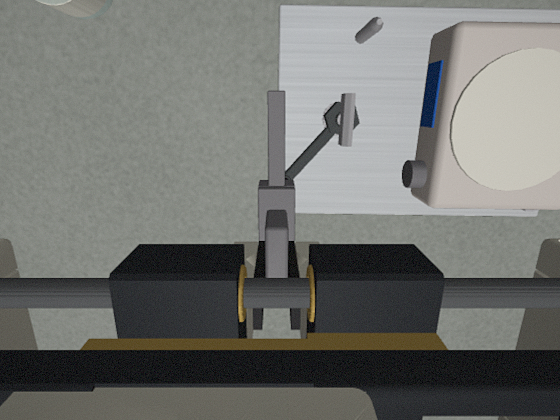

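The view shows the wing head at (347,120), the stop pin at (369,30), the lever running to the handle hidden under the gripper, and the held cap with its arm up to (277,95). I'll fit the wing precisely.

```bash
python3 - <<'E'
from h import *
W=np.load("pics/w3.npy")
m=(np.hypot(W[...,0]-.547,W[...,1]-.092)<.035)&(W[...,2]>.056)&(W[...,2]<.08);P=W[m]
print(len(P),P[:,2].max());r=cv2.minAreaRect(P[:,:2].astype(np.float32));print(r)
H=P[P[:,2]>.0655];mm,v=axis(H);print("ridge",len(H),mm,v,np.arctan2(v[1],v[0]),"range along",((H[:,:2]-mm)@v).min(),((H[:,:2]-mm)@v).max(),"z",np.percentile(H[:,2],[50,99]))
m=(np.hypot(W[...,0]-.543,W[...,1]-.02)<.02)&(W[...,2]>.073);P=W[m];print("pin top",len(P),P.mean(0),(P.min(0)+P.max(0))/2)
# platform edges: right (-y) edge & yaw from stirrer face
m=(W[...,2]>.02)&(W[...,2]<.028)&(np.hypot(W[...,0]-.55,W[...,1]-.09)<.2);P=W[m][:,:2].astype(np.float32);print("plat",cv2.minAreaRect(P))
W2=W
m=(W2[...,2]>.07)&(W2[...,2]<.079)&(W2[...,0]<.5);P=W2[m][:,:2].astype(np.float32);print("stirrer",len(P),cv2.minAreaRect(P))
E
```

```text
655 0.06949261849395755
((0.544898509979248, 0.08855383098125458), (0.00853789784014225, 0.039909303188323975), 7.568329334259033)
ridge 374 [0.5453 0.0879] [-0.1365  0.9906] 1.7077689991360447 range along -0.019202783259156884 0.020355672491456814 z [0.067  0.0692]
pin top 76 [0.541  0.022  0.0751] [0.5406 0.0217 0.0753]
plat ((0.48439913988113403, 0.08036600053310394), (0.23189058899879456, 0.18057802319526672), 7.738465309143066)
stirrer 17664 ((0.42334672808647156, 0.07199577242136002), (0.10337301343679428, 0.13669990003108978), 9.283136367797852)
```

play_rows([
  [[0.032,0.028,0,0.85],[0.0654,0.0557,0,0.85],[0.0654,0.0557,0.02,0.85],[0.0654,0.0557,0.035,0.85],[0.0654,0.0557,0.035,0.85]],
])

```text
t: 7.25
eef_pos: [0.5458, 0.0904, 0.3089]
ee_rot: [3.139, -0.001, -1.435]
force: [0.6, 0.0, -0.6]
width: 0.0116
```

play_rows([
  [[0,0,0,0],[0,0,0,0]],
])

```text
t: 7.5
eef_pos: [0.5464, 0.0909, 0.3105]
ee_rot: [-3.141, 0.0, -1.435]
force: [0.2, -0.8, -1.9]
width: 0.011
```

```bash
python3 - <<'E'
from h import *
s=arm.get_state();print(s["eef_pos"],s["ee_rot"],s["force"],s["width"])
out=[]
for c in("scene","wrist"):
    p=cams.camera_params(c);im,d=cams.grab_frame(c);W=cloud(d,p)
    if c=="scene":
        crop=im[120:260,210:390];u,v=np.array(proj([.545,.088,.075],p)[0]).astype(int);crop=im[v-50:v+50,u-60:u+60]
    else: crop=im[40:260,150:414]
    out.append(cv2.resize(crop,(396,330),interpolation=cv2.INTER_CUBIC))
    m=(np.hypot(W[...,0]-.545,W[...,1]-.088)<.1)
    R=Ro.from_euler("xyz",s["ee_rot"]).as_matrix();T=(W-s["eef_pos"])@R
    m=(abs(T[...,1])<.02)&(T[...,2]>.18)&(T[...,2]<.215)&(T[...,0]>.04)&(T[...,0]<.12);P=T[m]
    if len(P): print(c,len(P),"arm y",P[:,1].min(),P[:,1].max(),"zmed",np.median(P[:,2]),"tip",P[:,0].max(),W[m].mean(0))
save("c4.png",np.hstack(out))
E
```

```text
[0.5464 0.0909 0.3105] [-3.1409  0.0001 -1.4348] [ 0.1662 -0.7882 -1.9047] 0.010993854866591433
scene 67 arm y -0.005714691062053786 0.00610242013721725 zmed 0.20977523260118067 tip 0.08728355476352176 [0.5558 0.0267 0.1006]
wrist 1428 arm y -0.004247245835118128 0.00575582355652788 zmed 0.2092242047628633 tip 0.08456100803575971 [0.5544 0.0284 0.1013]
```

View pics/c4.png

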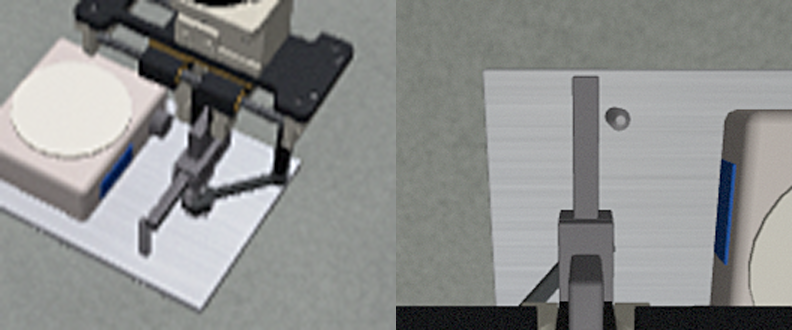

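Left (scene): the cap hangs over the wing with its arm reaching towards the pin. Right (wrist): the arm passes left of the pin at (617,118), on the side away from the stirrer, as required. Descending slowly.

play_rows([
  [[0.001,0.0006,0.01,0],[0.001,0.0006,0.014,0],[0.001,0.0006,0.017,0],[0.001,0.0006,0.019,0],[0.001,0.0006,0.021,0]],
])

```text
t: 8.22
eef_pos: [0.5456, 0.0895, 0.289]
ee_rot: [-3.142, -0.0, -1.435]
force: [-0.8, 0.4, -1.3]
width: 0.0116
```

play_rows([
  [[0,0,0.002,0],[0,0,0.004,0],[0,0,0.004,0]],
])

```text
t: 8.6
eef_pos: [0.5455, 0.0894, 0.2849]
ee_rot: [3.141, -0.0, -1.435]
force: [-0.8, 0.6, -1.3]
width: 0.0117
```

play_rows([
  [[0,0,0.002,0],[0,0,0.004,0],[0,0,0.006,0],[0,0,0.0075,0],[0,0,0.0075,0]],
])

```text
t: 9.22
eef_pos: [0.5456, 0.0894, 0.2775]
ee_rot: [3.141, -0.0, -1.435]
force: [0.7, 0.2, -0.6]
width: 0.0113
```

play_rows([
  [[0,0,0.001,0],[0,0,0.002,0],[0,0,0.002,0]],
])

```text
t: 9.6
eef_pos: [0.5459, 0.0895, 0.2771]
ee_rot: [-3.14, -0.0, -1.435]
force: [-2.3, -0.8, 10.9]
width: 0.0114
```

play_rows([
  [[0,0,-0.001,0],[0,0,-0.001,0],[0,0,-0.001,0],[0,0,-0.001,0],[0,0,-0.001,0]],
], grip=100)

```text
t: 10.22
eef_pos: [0.5456, 0.0895, 0.2765]
ee_rot: [3.141, -0.0, -1.435]
force: [0.0, -0.3, 0.2]
width: 0.0515
```

play_rows([
  [[0,0,-0.02,0],[0,0,-0.06,0],[0,0,-0.08,0],[-0.03,0,-0.08,0],[-0.03,0,-0.08,0]],
], grip=255)

```text
t: 10.85
eef_pos: [0.5414, 0.1203, 0.3569]
ee_rot: [-3.141, 0.001, -1.434]
force: [-0.4, -0.8, -0.9]
width: 0.0087
```

play_rows([
  [[0,0,0,0],[0,0,0,0]],
])

```text
t: 11.1
eef_pos: [0.5415, 0.1188, 0.3563]
ee_rot: [3.141, -0.0, -1.436]
force: [0.0, 0.5, -0.6]
width: 0.0008
```

```bash
python3 - <<'E'
from h import *
s=arm.get_state();print(s["eef_pos"],s["ee_rot"],s["force"],s["width"],s["q"])
for c in("wrist","scene","top"):
    p=cams.camera_params(c);im,d=cams.grab_frame(c);W=cloud(d,p)
    if c=="wrist": save("w5.png",im)
    r=np.hypot(W[...,0]-.545,W[...,1]-.088);Z=W[...,2]
    F=W[(r<.03)&(Z>.095)&(Z<.12)]
    if len(F)>3: print(c,"fin",len(F),np.median(F[:,2]),cv2.minAreaRect(F[:,:2].astype(np.float32)))
    A=W[(r<.095)&(r>.035)&(Z>.058)&(Z<.073)&(W[...,1]<.06)]
    if len(A)>3: print(c,"arm",len(A),np.median(A[:,2]),axis(A),"far",A[:,1].min())
    H=W[(np.hypot(W[...,0]-.587,W[...,1]-.147)<.03)&(Z>.08)&(Z<.115)]
    if len(H)>3: print(c,"handle",len(H),(H.min(0)+H.max(0))/2,H.mean(0))
E
```

```text
[0.5415 0.1188 0.3563] [ 3.141  -0.0003 -1.4356] [ 0.0148  0.4557 -0.6145] 0.0007945103135998144 [ 0.5692  0.1992 -0.3256 -0.     -1.0466 -0.4339]
wrist fin 803 0.10606582018628152 ((0.5453372597694397, 0.0865793526172638), (0.011718610301613808, 0.033311355859041214), 7.812595844268799)
wrist arm 2082 0.06817567164943306 (array([0.5099, 0.0347]), array([-0.9847,  0.1744])) far 0.005237554117029336
wrist handle 278 [0.5855 0.1477 0.0932] [0.5849 0.1464 0.0961]
scene fin 63 0.10474467212592242 ((0.5465362668037415, 0.0842825323343277), (0.012192855589091778, 0.03717885538935661), 8.020678520202637)
scene arm 174 0.06702002442067401 (array([0.516 , 0.0321]), array([-0.9749,  0.2228])) far 0.003191298457069891
scene handle 43 [0.5868 0.149  0.0941] [0.5879 0.1466 0.0956]
top fin 63 0.10571591111115719 ((0.5455800890922546, 0.0862535685300827), (0.011975234374403954, 0.0331263393163681), 8.287145614624023)
top arm 157 0.06811074892562008 (array([0.5111, 0.0355]), array([-0.9823,  0.1875])) far 0.004488625240821109
```

View pics/w5.png

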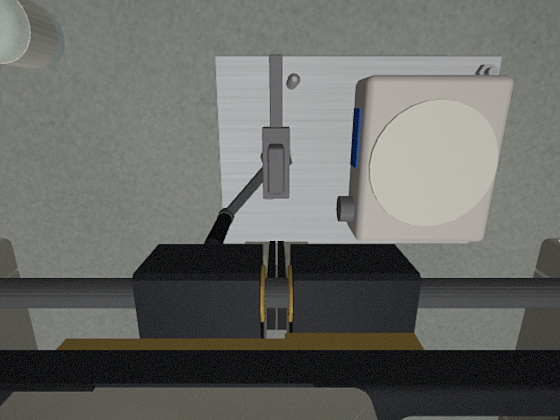

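The cap is fully down: the fin top reads 0.106 and the arm top 0.068, and its arm at (277,90) lies beside the pin at (293,80). The handle is at about (220,228) in the picture. I'm going behind it with the fingers closed.

play_rows([
  [[-0.012,-0.007,0,-10],[-0.025,-0.014,0,-20],[-0.038,-0.021,0,-30],[-0.0462,-0.0265,0,-40],[-0.0462,-0.0265,0,-47.8]],
])

```text
t: 11.88
eef_pos: [0.5619, 0.1689, 0.3563]
ee_rot: [3.141, 0.0, -0.596]
force: [0.3, 0.3, 0.1]
width: 0.0008
```

play_rows([
  [[0,0,0.02,0],[0,0,0.06,0],[0,0,0.095,0],[0,0,0.113,0],[0,0,0.113,0]],
])

```text
t: 12.5
eef_pos: [0.5612, 0.1681, 0.2421]
ee_rot: [3.138, 0.001, -0.601]
force: [-0.4, -0.0, 0.6]
width: 0.0007
```

play_rows([
  [[0,0,0,0],[0,0,0,0]],
])

```text
t: 12.75
eef_pos: [0.5619, 0.1687, 0.2447]
ee_rot: [-3.14, -0.001, -0.601]
force: [0.3, -0.0, -0.1]
width: 0.0003
```

```bash
cat > arc.py <<'E'
from h import *
S=np.array([.5451,.0885])
def rep():
    s=arm.get_state();yaw=s["ee_rot"][2];tx=np.array([np.cos(yaw),np.sin(yaw)]);ty=np.array([np.sin(yaw),-np.cos(yaw)])
    c=S-s["eef_pos"][:2];f=s["force"][:2]
    print("t",s["t"],"pos",s["eef_pos"],"yaw",yaw,"screw in tool",[c@tx,c@ty],"F tool",[f@tx,f@ty,s["force"][2]],"Mz",s["moment"])
    return s
E
python3 - <<'E'
from arc import *
s=rep()
p=cams.camera_params("wrist");im,d=cams.grab_frame("wrist");W=cloud(d,p)
H=W[(np.hypot(W[...,0]-.587,W[...,1]-.15)<.03)&(W[...,2]>.08)&(W[...,2]<.115)]
if len(H)>3: print("handle",len(H),(H.min(0)+H.max(0))/2,H.mean(0)); T=H[H[:,2]>.103]; print(len(T),T.mean(0) if len(T) else '')
E
```

```text
t 12.75 pos [0.5619 0.1687 0.2447] yaw -0.6008355037574507 screw in tool [np.float64(0.03150911258728395), np.float64(0.07567876321080619)] F tool [np.float64(0.2952072643884284), np.float64(-0.1874813134593274), np.float64(-0.06805589484571428)] Mz [-0.051   0.1616 -0.0228]
handle 1911 [0.5782 0.1571 0.0938] [0.5822 0.1542 0.0979]
873 [0.5855 0.1515 0.1048]
```

play_rows([
  [[0.005,0,0,0],[0.01,0,0,0],[0.0125,0,0,0]],
])

```text
t: 13.18
eef_pos: [0.5722, 0.1612, 0.2436]
ee_rot: [-3.141, -0.0, -0.601]
force: [0.5, 0.2, 0.0]
width: 0.0006
```

play_rows([
  [[0.0066,-0.0013,0,5],[0.0133,-0.002,0,10],[0.02,-0.0021,0,15],[0.0267,-0.0016,0,20]],
])

```text
t: 13.68
eef_pos: [0.5951, 0.1478, 0.2435]
ee_rot: [-3.141, 0.0, -0.953]
force: [-0.4, 2.0, 0.2]
width: 0.0003
```

```bash
python3 - <<'E'
from arc import *
s=rep()
p=cams.camera_params("wrist");im,d=cams.grab_frame("wrist");W=cloud(d,p)
r=np.hypot(W[...,0]-S[0],W[...,1]-S[1])
T=W[(r>.062)&(r<.088)&(W[...,2]>.1025)&(W[...,2]<.108)];print(len(T),T.mean(0))
d=T.mean(0)[:2]-S;print("handle ang deg",np.degrees(np.arctan2(d[1],d[0])),np.hypot(*d), "in tool", rel(s,T.mean(0)))
E
```

```text
t 13.675 pos [0.5951 0.1478 0.2435] yaw -0.9528539943312089 screw in tool [np.float64(0.01937856320808274), np.float64(0.07509737197796741)] F tool [np.float64(-1.865194354821002), np.float64(-0.7944145926092133), np.float64(0.18202159831854803)] Mz [0.5941 0.3364 0.005 ]
708 [0.6042 0.1344 0.1048]
handle ang deg 37.868184068665855 0.07484254498238989 in tool [0.0162 0.0004 0.1387]
```

play_rows([
  [[0.0026,-0.0006,0,2],[0.0053,-0.0011,0,4],[0.0079,-0.0016,0,6],[0.0106,-0.0019,0,8]],
])

```text
t: 14.22
eef_pos: [0.6027, 0.1402, 0.2437]
ee_rot: [-3.141, 0.0, -1.091]
force: [0.0, 2.0, 0.7]
width: 0.0005
```

play_rows([
  [[0.0013,-0.0003,0,1],[0.0026,-0.0006,0,2],[0.0039,-0.0009,0,3],[0.0053,-0.0011,0,4],[0.0066,-0.0014,0,5]],
])

```text
t: 14.85
eef_pos: [0.6069, 0.135, 0.2437]
ee_rot: [-3.141, 0.0, -1.178]
force: [0.8, 3.3, 2.0]
width: 0.0006
```

play_rows([
  [[0.0008,-0.0002,0,0.6],[0.0016,-0.0004,0,1.2],[0.0024,-0.0006,0,1.8],[0.0031,-0.0007,0,2.4],[0.0039,-0.0009,0,3]],
])

```text
t: 15.48
eef_pos: [0.6092, 0.1318, 0.2437]
ee_rot: [-3.141, 0.0, -1.23]
force: [1.6, 4.1, 2.5]
width: 0.0003
```

```bash
python3 - <<'E'
from arc import *
s=rep()
p=cams.camera_params("wrist");im,d=cams.grab_frame("wrist");W=cloud(d,p)
r=np.hypot(W[...,0]-S[0],W[...,1]-S[1])
T=W[(r>.062)&(r<.088)&(W[...,2]>.1025)&(W[...,2]<.108)]
d=T.mean(0)[:2]-S;print("handle ang deg",np.degrees(np.arctan2(d[1],d[0])),np.hypot(*d), "in tool", rel(s,T.mean(0)))
F=W[(r<.03)&(W[...,2]>.1)&(W[...,2]<.112)];print(len(F),np.median(F[:,2]),cv2.minAreaRect(F[:,:2].astype(np.float32)) if len(F)>3 else '')
rep()
E
```

```text
t 15.475 pos [0.6092 0.1318 0.2437] yaw -1.2298323747626092 screw in tool [np.float64(0.01934928633895535), np.float64(0.07488307100249891)] F tool [np.float64(-3.326328437975136), np.float64(-2.888820925875205), np.float64(2.4849903650444913)] Mz [ 1.3928 -0.2531  0.0217]
handle ang deg 22.106160332673177 0.0745427325002932 in tool [0.016  0.0005 0.1388]
2649 0.10574518185974051 ((0.5462161302566528, 0.08622947335243225), (0.013326914049685001, 0.03315513953566551), 4.900667190551758)
t 15.525 pos [0.6092 0.1317 0.2437] yaw -1.2303782611190606 screw in tool [np.float64(0.019290328147210847), np.float64(0.07487603764130955)] F tool [np.float64(-3.105685166096997), np.float64(-2.3907466065433463), np.float64(1.3018053055557957)] Mz [ 1.3108 -0.2645  0.0627]
```

play_rows([
  [[0.0008,-0.0002,0,0.6],[0.0016,-0.0004,0,1.2],[0.0024,-0.0006,0,1.8],[0.0031,-0.0007,0,2.4],[0.0039,-0.0009,0,3]],
])

```text
t: 16.15
eef_pos: [0.6114, 0.1284, 0.2436]
ee_rot: [-3.141, 0.0, -1.282]
force: [2.6, 4.3, 2.0]
width: 0.0006
```

play_rows([
  [[0.0003,-0.0001,0,0.2],[0.0006,-0.0001,0,0.4],[0.0009,-0.0002,0,0.7],[0.0012,-0.0003,0,0.9]],
])

```text
t: 16.65
eef_pos: [0.6119, 0.1274, 0.2436]
ee_rot: [-3.141, 0.0, -1.298]
force: [1.1, 4.8, 2.8]
width: 0.0005
```

play_rows([
  [[0.0003,-0.0001,0,0.2],[0.0006,-0.0001,0,0.4],[0.0009,-0.0002,0,0.7],[0.0012,-0.0003,0,0.9]],
])

```text
t: 17.15
eef_pos: [0.6125, 0.1265, 0.2436]
ee_rot: [-3.141, 0.0, -1.313]
force: [1.6, 6.7, 2.2]
width: 0.0003
```

```bash
python3 - <<'E'
from arc import *
rep()
E
```

```text
t 17.15 pos [0.6125 0.1265 0.2436] yaw -1.3131935828651673 screw in tool [np.float64(0.019591897059783463), np.float64(0.07484953861153956)] F tool [np.float64(-6.089127730886313), np.float64(-3.21832157600726), np.float64(2.1998777297448746)] Mz [ 2.1579 -0.3228  0.0151]
```

play_rows([
  [[0.0003,-0.0001,0,0.2],[0.0006,-0.0001,0,0.4],[0.0009,-0.0002,0,0.7],[0.0009,-0.0002,0,0.7]],
])

```text
t: 17.65
eef_pos: [0.6129, 0.1259, 0.2436]
ee_rot: [-3.141, 0.001, -1.325]
force: [1.9, 6.9, 2.7]
width: 0.0004
```

play_rows([
  [[0.0003,-0.0001,0,0.2],[0.0006,-0.0001,0,0.4],[0.0009,-0.0002,0,0.7],[0.0009,-0.0002,0,0.7]],
])

```text
t: 18.15
eef_pos: [0.6133, 0.1252, 0.2436]
ee_rot: [-3.141, 0.001, -1.338]
force: [0.8, 7.1, 2.6]
width: 0.0005
```

```bash
python3 - <<'E'
from arc import *
rep()
E
```

```text
t 18.15 pos [0.6133 0.1252 0.2436] yaw -1.3375646354767898 screw in tool [np.float64(0.019962667384328642), np.float64(0.07482090674628018)] F tool [np.float64(-6.699513815728395), np.float64(-2.370177032856098), np.float64(2.5945381853031626)] Mz [ 2.89   -0.0419  0.0472]
```

play_rows([
  [[0.0003,-0.0001,0,0.2],[0.0006,-0.0001,0,0.4],[0.0009,-0.0002,0,0.7],[0.0009,-0.0002,0,0.7]],
])

```text
t: 18.65
eef_pos: [0.6136, 0.1246, 0.2436]
ee_rot: [-3.141, 0.001, -1.35]
force: [0.4, 9.6, 2.0]
width: 0.0006
```

play_rows([
  [[0.0003,-0.0001,0,0.2],[0.0006,-0.0001,0,0.4],[0.0009,-0.0002,0,0.7],[0.0009,-0.0002,0,0.7]],
])

```text
t: 19.15
eef_pos: [0.614, 0.1239, 0.2436]
ee_rot: [-3.141, 0.001, -1.362]
force: [-0.1, 9.5, 2.2]
width: 0.0006
```

```bash
cat > chk.py <<'E'
from arc import *
s=rep()
p=cams.camera_params("wrist");im,d=cams.grab_frame("wrist");W=cloud(d,p)
r=np.hypot(W[...,0]-S[0],W[...,1]-S[1])
T=W[(r>.062)&(r<.088)&(W[...,2]>.1025)&(W[...,2]<.108)]
d=T.mean(0)[:2]-S;print("handle ang deg",np.degrees(np.arctan2(d[1],d[0])),np.hypot(*d), "in tool", rel(s,T.mean(0)))
F=W[(r<.03)&(W[...,2]>.1)&(W[...,2]<.112)];print(len(F),np.median(F[:,2]),cv2.minAreaRect(F[:,:2].astype(np.float32)) if len(F)>3 else '')
rep()
E
python3 chk.py
```

```text
t 19.15 pos [0.614  0.1239 0.2436] yaw -1.361861025273111 screw in tool [np.float64(0.020324735890263908), np.float64(0.07476398605482587)] F tool [np.float64(-9.32083313877203), np.float64(-1.8445778739833862), np.float64(2.1899854433490966)] Mz [3.5622 0.2108 0.0432]
handle ang deg 16.335580745166006 0.07455650249646704 in tool [0.0148 0.0005 0.1387]
2727 0.10577242962017731 ((0.5460500717163086, 0.08581230789422989), (0.013307619839906693, 0.03282627835869789), 5.038757801055908)
t 19.2 pos [0.614  0.1239 0.2436] yaw -1.3618336146612111 screw in tool [np.float64(0.020317458249216422), np.float64(0.07474937243019954)] F tool [np.float64(-10.153719965372941), np.float64(-1.9627442425171402), np.float64(2.296575735639689)] Mz [3.545  0.1842 0.017 ]
```

play_rows([
  [[0.0004,-0.0001,0,0.3],[0.0008,-0.0002,0,0.6],[0.0012,-0.0003,0,0.9],[0.0016,-0.0004,0,1.2],[0.0016,-0.0004,0,1.2]],
])

```text
t: 19.82
eef_pos: [0.6147, 0.1226, 0.2436]
ee_rot: [-3.141, 0.002, -1.383]
force: [-0.1, 10.1, 2.4]
width: 0.0005
```

play_rows([
  [[0.0004,-0.0001,0,0.3],[0.0008,-0.0002,0,0.6],[0.0012,-0.0003,0,0.9],[0.0012,-0.0003,0,0.9]],
])

```text
t: 20.32
eef_pos: [0.6152, 0.1216, 0.2436]
ee_rot: [-3.141, 0.002, -1.399]
force: [-1.3, 11.0, 2.7]
width: 0.0006
```

```bash
python3 chk.py
```

```text
t 20.325 pos [0.6152 0.1216 0.2436] yaw -1.398511631907523 screw in tool [np.float64(0.02057408170077422), np.float64(0.07477054079013891)] F tool [np.float64(-11.085930931390362), np.float64(-0.5683647193855035), np.float64(2.7154888677964673)] Mz [4.2591 0.295  0.0632]
handle ang deg 14.674284018321817 0.07464829921880727 in tool [0.0146 0.0005 0.1387]
2733 0.10577881988375924 ((0.5461408495903015, 0.08610415458679199), (0.013061104342341423, 0.03346922993659973), 5.031015396118164)
t 20.375 pos [0.6152 0.1216 0.2436] yaw -1.3984608363935704 screw in tool [np.float64(0.02057421501126414), np.float64(0.07476871150957934)] F tool [np.float64(-11.363536143816967), np.float64(-0.5619929615212681), np.float64(3.4964679825980465)] Mz [4.218  0.3935 0.0381]
```

play_rows([
  [[0.0005,-0.0001,0,0.4],[0.001,-0.0002,0,0.8],[0.0015,-0.0004,0,1.1],[0.002,-0.0005,0,1.5],[0.002,-0.0005,0,1.5]],
])

```text
t: 21.0
eef_pos: [0.6161, 0.1199, 0.2436]
ee_rot: [-3.141, 0.002, -1.425]
force: [-0.3, 13.4, 2.9]
width: 0.0006
```

```bash
python3 -c "
from arc import *
rep()"
```

```text
t 21.0 pos [0.6161 0.1199 0.2436] yaw -1.4246649054213862 screw in tool [np.float64(0.020745829949238768), np.float64(0.0747891357436189)] F tool [np.float64(-13.295400057206264), np.float64(-1.669594565615656), np.float64(2.916548378639213)] Mz [4.6379 0.5005 0.0051]
```

play_rows([
  [[0.0005,-0.0001,0,0.4],[0.001,-0.0002,0,0.8],[0.0015,-0.0004,0,1.1],[0.0015,-0.0004,0,1.1]],
])

```text
t: 21.5
eef_pos: [0.6166, 0.1187, 0.2436]
ee_rot: [-3.141, 0.002, -1.444]
force: [-2.1, 13.5, 3.2]
width: 0.0007
```

```bash
python3 chk.py
```

```text
t 21.5 pos [0.6166 0.1187 0.2436] yaw -1.443865295933056 screw in tool [np.float64(0.02085147083691236), np.float64(0.0747850188773742)] F tool [np.float64(-13.63166029627247), np.float64(0.37308338533553864), np.float64(3.240683112479057)] Mz [4.9798 0.5527 0.0506]
handle ang deg 12.694742195402041 0.0746828240141274 in tool [0.0141 0.0006 0.1387]
2733 0.10580801612182003 ((0.5465176105499268, 0.08598984032869339), (0.01313532330095768, 0.03338588774204254), 4.8517608642578125)
t 21.55 pos [0.6167 0.1186 0.2436] yaw -1.4438067377203945 screw in tool [np.float64(0.020839141814913163), np.float64(0.07479351447441107)] F tool [np.float64(-13.699172945818104), np.float64(-0.7324238532320714), np.float64(2.668401021599405)] Mz [4.989  0.5865 0.0239]
```

Now 13.7 N. One more small step to reach about 15 N.

play_rows([
  [[0.0005,-0.0001,0,0.4],[0.001,-0.0002,0,0.8],[0.0014,-0.0004,0,1.0],[0.0014,-0.0004,0,1.0]],
])

```text
t: 22.05
eef_pos: [0.6172, 0.1175, 0.2435]
ee_rot: [-3.141, 0.003, -1.461]
force: [-1.0, 14.8, 2.9]
width: 0.0003
```

```bash
python3 chk.py
```

```text
t 22.05 pos [0.6172 0.1175 0.2435] yaw -1.4611836581712065 screw in tool [np.float64(0.020938170776733957), np.float64(0.07485145030486237)] F tool [np.float64(-14.790677468538073), np.float64(-0.6377368552616213), np.float64(2.9495880206486316)] Mz [5.3701 0.7056 0.0181]
handle ang deg 11.908094703108315 0.07473398000795288 in tool [0.014  0.0006 0.1387]
2759 0.10580684554869152 ((0.5464655160903931, 0.08613819628953934), (0.012565376237034798, 0.03342456370592117), 4.343075752258301)
t 22.1 pos [0.6172 0.1175 0.2436] yaw -1.4612784504216514 screw in tool [np.float64(0.020907797007174128), np.float64(0.07483274323567589)] F tool [np.float64(-14.715192579662185), np.float64(-0.8040164719773019), np.float64(2.2331427033734865)] Mz [5.2911 0.6149 0.0444]
```

About 14.8 N at the handle, so the nut is tight. Backing off, then up and clear.

play_rows([
  [[-0.005,0,0,0],[-0.012,0,0,0],[-0.022,0,0,0],[-0.03,0,0,0],[-0.03,0,0,0]],
])

```text
t: 22.72
eef_pos: [0.6139, 0.1458, 0.2433]
ee_rot: [3.141, -0.0, -1.461]
force: [0.0, -0.2, 0.1]
width: 0.0005
```

play_rows([
  [[0,0,-0.04,0],[0,0,-0.1,0],[0,0,-0.13,0],[-0.05,-0.05,-0.13,0],[-0.05,-0.05,-0.13,0]],
])

```text
t: 23.35
eef_pos: [0.6597, 0.2024, 0.3732]
ee_rot: [-3.141, 0.0, -1.461]
force: [-0.6, -0.2, -1.2]
width: 0.0003
```

play_rows([
  [[0,0,0,0],[0,0,0,0],[0,0,0,0]],
])

```text
t: 23.72
eef_pos: [0.658, 0.1998, 0.3738]
ee_rot: [-3.142, -0.0, -1.462]
force: [-0.4, -0.0, -0.6]
width: 0.0004
```

```bash
python3 - <<'E'
from arc import *
rep()
for c in("wrist","scene","top"):
    p=cams.camera_params(c);im,d=cams.grab_frame(c);W=cloud(d,p);r=np.hypot(W[...,0]-S[0],W[...,1]-S[1]);Z=W[...,2]
    if c=="wrist": save("w6.png",im)
    F=W[(r<.03)&(Z>.1)&(Z<.112)]
    if len(F)>3: print(c,"fin",np.median(F[:,2]),cv2.minAreaRect(F[:,:2].astype(np.float32)))
    T=W[(r>.06)&(r<.09)&(Z>.102)&(Z<.109)]
    if len(T)>3: d=T.mean(0)[:2]-S;print(c,"handle",len(T),np.degrees(np.arctan2(d[1],d[0])),np.hypot(*d))
    for q in("mortar","reagent","jar"):
        for x in finder.find_in(c,q)[:1]: print(c,q,round(x["score"],2),x["xyz"])
E
```

```text
t 23.725 pos [0.658  0.1998 0.3738] yaw -1.461947473217353 screw in tool [np.float64(0.09842201692922264), np.float64(0.1242990766509725)] F tool [np.float64(-0.023941136652382834), np.float64(0.44682331922272084), np.float64(-0.6392375193248855)] Mz [0.0311 0.1122 0.0026]
wrist fin 0.10584723291175806 ((0.5459405779838562, 0.08688825368881226), (0.012619253247976303, 0.03422798961400986), 4.716620922088623)
wrist handle 291 16.290974950068104 0.07531528988530478
wrist mortar 0.52 [0.6367, 0.3868, 0.014]
wrist jar 0.17 [0.5485, 0.0792, 0.0738]
scene fin 0.10482022378025768 ((0.5460729002952576, 0.08392710983753204), (0.012917809188365936, 0.03354071080684662), 4.279227256774902)
scene handle 20 13.715285205692387 0.0749349968495176
scene mortar 0.56 [0.6442, 0.3786, 0.0301]
scene reagent 0.91 [0.7892, 0.0001, 0.0707]
top fin 0.1054883307179052 ((0.5454980134963989, 0.08551378548145294), (0.010988674126565456, 0.03205357864499092), 6.2142438888549805)
top handle 18 15.89653433504802 0.07426484617440754
top mortar 0.93 [0.6289, 0.378, 0.0289]
top reagent 0.82 [0.7752, 0.0079, 0.0695]
top jar 0.47 [0.6844, -0.2762, 0.0527]
```

View pics/w6.png

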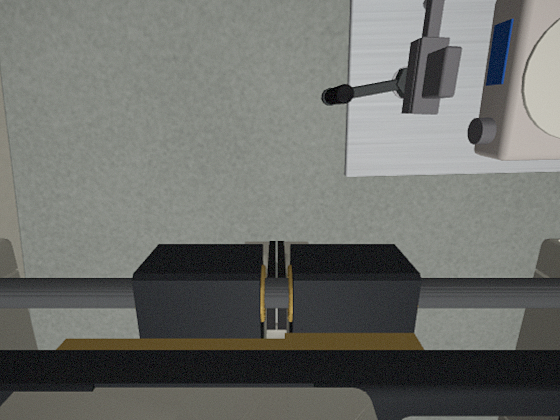

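The picture shows the cap still on the wing (430,75), with the handle free at (338,95) and nothing else touched. The handle reads 16° here against 11.9° under load. I'm returning to the earlier viewing pose to see whether that is view bias or spring-back.

play_rows([
  [[0.05,0.05,0,0],[0.05,0.05,0.05,0],[0.05,0.05,0.1,0],[0.05,0.05,0.13,0],[0.05,0.05,0.13,0]],
])

```text
t: 24.95
eef_pos: [0.6133, 0.145, 0.2412]
ee_rot: [3.137, -0.002, -1.462]
force: [0.6, 0.2, 0.9]
width: 0.0004
```

play_rows([
  [[0.007,0,0,0],[0.014,0,0,0],[0.019,0,0,0],[0.019,0,0,0]],
])

```text
t: 25.45
eef_pos: [0.6163, 0.1261, 0.2443]
ee_rot: [-3.141, 0.0, -1.462]
force: [-0.0, 0.5, -0.2]
width: 0.0005
```

```bash
python3 chk.py
```

```text
t 25.45 pos [0.6163 0.1261 0.2443] yaw -1.4620901081281321 screw in tool [np.float64(0.029632450732529816), np.float64(0.07489326873323457)] F tool [np.float64(-0.5462167977777014), np.float64(-0.0284138743283795), np.float64(-0.15133823290865472)] Mz [ 0.0471  0.1509 -0.0233]
handle ang deg 15.746438021592336 0.07527849153415737 in tool [0.0172 0.0008 0.1395]
3080 0.10584368400826533 ((0.5460838675498962, 0.08678574115037918), (0.013021613471210003, 0.03424697741866112), 5.119479179382324)
t 25.5 pos [0.6163 0.1263 0.2441] yaw -1.4618827462800206 screw in tool [np.float64(0.02983094149537037), np.float64(0.07487632985580031)] F tool [np.float64(-0.6427300156611621), np.float64(-0.42887215877915846), np.float64(0.8776223278123132)] Mz [0.0518 0.1021 0.0436]
```

play_rows([
  [[0.0005,0,0,0],[0.001,0,0,0],[0.0015,0,0,0],[0.002,0,0,0],[0.002,0,0,0]],
])

```text
t: 26.12
eef_pos: [0.6164, 0.1248, 0.2436]
ee_rot: [-3.141, 0.0, -1.461]
force: [0.3, 1.4, 0.5]
width: 0.0006
```

play_rows([
  [[0.0005,0,0,0.2],[0.001,0,0,0.4],[0.001,0,0,0.4]],
])

```text
t: 26.5
eef_pos: [0.6166, 0.1238, 0.2437]
ee_rot: [-3.141, 0.0, -1.468]
force: [-1.0, 3.8, 0.6]
width: 0.0007
```

```bash
python3 chk.py
```

```text
t 26.5 pos [0.6166 0.1238 0.2437] yaw -1.4683339717819965 screw in tool [np.float64(0.027845295213359517), np.float64(0.07476832777756694)] F tool [np.float64(-3.913755203921222), np.float64(0.6333353887397011), np.float64(0.6355119662107042)] Mz [ 1.5319  0.2558 -0.0693]
handle ang deg 15.09217065385056 0.0751369853805147 in tool [0.0159 0.0007 0.1388]
3067 0.1058418538578469 ((0.5460312366485596, 0.0865984857082367), (0.01282989326864481, 0.03417610377073288), 5.579131603240967)
t 26.55 pos [0.6166 0.1238 0.2437] yaw -1.4682597010197966 screw in tool [np.float64(0.027836125799319645), np.float64(0.0747648227730807)] F tool [np.float64(-3.5650955154665915), np.float64(0.16336728853918753), np.float64(0.6977041986630459)] Mz [ 1.5723  0.2048 -0.0418]
```

play_rows([
  [[0.0005,0,0,0.3],[0.001,0,0,0.6],[0.0015,-0.0001,0,1.0],[0.002,-0.0001,0,1.4],[0.002,-0.0001,0,1.4]],
])

```text
t: 27.18
eef_pos: [0.6171, 0.1222, 0.2438]
ee_rot: [-3.14, 0.001, -1.493]
force: [-0.7, 6.7, 2.4]
width: 0.0002
```

```bash
python3 chk.py
```

```text
t 27.175 pos [0.6171 0.1222 0.2438] yaw -1.4929107960368493 screw in tool [np.float64(0.028027889601643846), np.float64(0.0744055159133959)] F tool [np.float64(-6.6969943836473576), np.float64(0.15506235150148343), np.float64(2.3530926721127643)] Mz [ 2.5723  0.2887 -0.0132]
handle ang deg 14.31907471083065 0.07499017131387968 in tool [0.0153 0.0007 0.139 ]
3052 0.10585390961453944 ((0.5460150837898254, 0.08651447296142578), (0.01290783379226923, 0.03407451882958412), 4.061718463897705)
t 27.225 pos [0.6171 0.1223 0.2438] yaw -1.4928155634167988 screw in tool [np.float64(0.028042488935146173), np.float64(0.07439688652810861)] F tool [np.float64(-7.58449524728123), np.float64(-1.3198282822509397), np.float64(1.9633142593315323)] Mz [2.5919 0.2732 0.0431]
```

On re-pushing, the handle gives linearly (about 0.22°/N) with no slip. It sits about 3 mm further on than on the first pass at the same force, so the spring-back is elastic and the nut is still tight. Backing off for good.

play_rows([
  [[-0.005,0,0,0],[-0.012,0,0,0],[-0.022,0,0,0],[-0.03,0,0,0],[-0.03,0,0,0]],
])

```text
t: 27.85
eef_pos: [0.6144, 0.1522, 0.2435]
ee_rot: [3.142, -0.0, -1.492]
force: [-0.5, -1.0, -0.0]
width: 0.0003
```

play_rows([
  [[0,0,-0.04,0],[0,0,-0.1,0],[0,0,-0.13,0],[-0.05,-0.05,-0.13,0],[-0.05,-0.05,-0.13,0]],
])

```text
t: 28.48
eef_pos: [0.6618, 0.2072, 0.3732]
ee_rot: [-3.141, 0.0, -1.492]
force: [0.7, -1.0, -0.9]
width: 0.0001
```

play_rows([
  [[0,0,0,0],[0,0,0,0],[0,0,0,0]],
])

```text
t: 28.85
eef_pos: [0.66, 0.2045, 0.3738]
ee_rot: [3.142, -0.0, -1.493]
force: [0.6, 0.1, -0.4]
width: 0.0003
```

```bash
python3 - <<'E'
from arc import *
rep();p=cams.camera_params("wrist");im,d=cams.grab_frame("wrist");W=cloud(d,p);r=np.hypot(W[...,0]-S[0],W[...,1]-S[1]);Z=W[...,2]
F=W[(r<.03)&(Z>.1)&(Z<.112)];print("fin",np.median(F[:,2]),cv2.minAreaRect(F[:,:2].astype(np.float32)))
T=W[(r>.06)&(r<.09)&(Z>.102)&(Z<.109)];d=T.mean(0)[:2]-S;print("handle",np.degrees(np.arctan2(d[1],d[0])))
print(job_done())
E
```

```text
t 28.85 pos [0.66   0.2045 0.3738] yaw -1.4932393164325783 screw in tool [np.float64(0.10679443421848706), np.float64(0.12355167870682407)] F tool [np.float64(-0.08869514396798092), np.float64(-0.64448251647719), np.float64(-0.38987050208544577)] Mz [ 0.0351  0.143  -0.0208]
fin 0.10585173017392122 ((0.5458316802978516, 0.08702516555786133), (0.012891838327050209, 0.03402844816446304), 4.9221391677856445)
handle 16.25862688096788
the job is handed in; nothing more can be done
None
```

The job is done and handed in at about 29 s. I took the cap nearest the base and fitted it fully down over the wing head, with its arm beside the stop pin. I then pushed the handle clockwise with the closed fingers to about 14.8 N; the highest reading was 14.8 N. After that I backed off and moved clear.

**Last checks**
- **Cap:** the fin top is 106 mm above the bench, which is fully down. The cap, and so the screw, turned about 3° (0.05 rad), well inside the 0.31 limit.
- **Other objects:** the bottle, jar and mortar are where they were, within the networks' accuracy (up to about 2 cm for the mortar in the scene view). In the final readings only the top camera picked up the jar.
- **Robot:** the arm is clear and touching nothing.

**Where things disagreed**
- **Cap grip:** my first lift began before the fingers had closed, so the cap was held only by the top of its fin. I measured it in the hand and allowed for that.
- **Handle angle:** it read 11.9° under load but about 16° once released. I re-pushed to about 7 N: it gave like a spring without slipping, and stood about 3 mm further on than before at the same force. I took the difference to be elastic spring-back plus some viewing bias, so the nut is tight. I did not push back up to 15 N to confirm it.
- **Wrist moment:** it read about twice what the force would give at the fingertips. I relied on the force, because it matched the stated 1.6 N and 3 N.

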